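# Scan the job ticket, then hover the scanner over the tub's label

### The job

Book the part out to the job: lift the barcode scanner out of its stand, aim it square at the barcode of the job ticket on the sloping holder from about six centimetres away, long side of its window across the bars, and keep it steady there for a good second. Then carry it over the shaft rack and the bin's walls and stop with its window hovering about two centimetres above the barcode on the lid of the round tub (not the square carton), centred on the label, square to it and lined up across the bars in the same way, touching nothing. Finish while still holding it still there, and leave everything else where it stands.

Things in the scene. Friction and masses are not known exactly. Their poses are not given: they have to be found in the camera images.
- scanner: the handheld barcode scanner, grey plastic, about 160 g, standing upright, nose down, in its stand. The origin is the centre of its window (underside of the nose); z runs up the handle, so the scanner looks along -z; y is the long side of the window. Nose 32 mm (x) by 62 mm (y), 45 mm high; above it the handle, 24 mm (x) by 34 mm (y), flat-sided, from z 45 to 150 mm, its top
- scanner_grip (a point): point on the scanner's axis inside the handle, 125 mm above the window and 25 mm below the handle's top: a good place for the finger pads, closing across the 24 mm (x) sides; axes as scanner
- cradle: the scanner's stand, fixed, black: a base plate 100 x 115 x 6 mm with a shallow open pocket, inside 38 x 68 mm, its rim 32 mm above the table; origin at the centre of its underside, z up. The scanner's nose stands loosely in the pocket on the base plate and lifts straight out
- ticket: the barcode of the job ticket, on the sloping face of a fixed aluminium holder. Face 120 mm (y) by 100 mm (x), barcode about 46 mm (y) by 28 mm (x) at its centre, some 63 mm above the table. The origin is the centre of the barcode, on its surface; z points straight out of the face (up and back towards the robot, 35 degrees from vertical); y runs level, across the bars (the bars run along x)
- shaft_rack: fixed wooden block 220 mm (x) by 36 mm (y) by 30 mm with five upright cut-off golf shafts 13 mm thick, the highest 150 mm above the table; it stands between the ticket and the bins; origin at the centre of its underside
- tub_label (a point): the centre of the barcode on the lid of the round white tub, on its surface; z up; y runs across the bars (the bars run along x). Barcode about 42 mm (y) by 24 mm (x)
- tub: the round white plastic tub with that label, lid 80 mm across, 42 mm high, 150 g, loose on the 4 mm floor of one of the two bins; origin at the centre of its underside, axes as tub_label
- carton: the other item, not to be scanned: white carton 58 (x) x 70 (y) x 42 mm with a like barcode on top, loose in the other bin; origin at the centre of its underside
- bin_tub: the bin that holds the tub: fixed open grey box 140 mm (x) by 130 mm (y), 70 mm high, walls and floor 4 mm; origin at the centre of its underside. The two bins look alike and may change places
- bin_carton: the bin that holds the carton, same size and kind
- jar: bystander: white jar 80 mm across, 95 mm high, right of the ticket holder; origin at the centre of its underside
- glue: bystander: glue bottle 40 mm across, 110 mm high, beyond the bins; origin at the centre of its underside
- file: bystander: flat file lying on the table, 190 mm long, in front of the ticket holder; origin where handle meets blade
- club_head: bystander: driver head 110 mm across, 78 mm high at its hosel, beyond the rack; origin at the centre of its underside
- spray: bystander: spray bottle 74 mm across, 186 mm high, beyond the ticket holder; origin at the centre of its underside
- ferrule: bystander: black ring 22 mm across, 24 mm high, beyond the rack and bins; origin at the centre of its underside
- tape: bystander: roll 96 mm across, 24 mm high, beyond the bins; origin at the centre of its underside
Things that resemble listed ones, but are neither listed nor needed, are in the scene too. Of the things that look like the shaft_rack, the largest one is meant.

How it is judged:
By the outcome, as a careful person would: the job done as asked, in the order asked, and still so for the second after the job is handed in, while the arm keeps its last pose, push and grip.
It also fails if it takes over 58 s, if anything falls off the work surface, if the arm or the gripper's body presses on something with over 40 N, if the wrist force passes 120 N, or if a joint passes its speed limit or range.

### The arm

A 6-joint arm with a two-finger parallel gripper is mounted at the origin on the work surface. World frame = base frame: x ahead of the robot, y to its left, z up, the work surface at z = 0. Lengths are in m, angles in rad, forces in N, time in s.
With the tool pointing down it reaches from about 0.35 to 0.975 m from the base axis. Payload 17.4 kg.
Tool frame: the origin (TCP) lies midway between the tips of the shut fingers; the grasp point (between the pads) lies 19 mm behind it (arm.tcp_to_grasp is the distance from the TCP to the grasp point, in m); z points along the fingers, y is the line along which they close (so a half turn about z gives the same grasp; the last joint's range is limited). The gripper opens to 85 mm and grips with 20 to 120 N. Pads are 22 mm wide; open, the fingers measure 114 mm over their backs; the gripper's body (76 mm by 85 mm) begins 54 mm behind the grasp point. The pads swing forward as they close: fully open they stand 13 mm farther back than shut.
Start: joints at [-0.038, 0.116, 1.442, -0, 1.584, -0.038], TCP at [0.675, -0, 0.231] pointing down, gripper open.
Joint ranges: [-2.83, 2.83], [-0.83, 2.19], [0.07, 2.5], [-1.14, 4.28], [0.01, 3], [-2.97, 2.97]. Speed limits (rad/s): [1.89, 1.89, 2.22, 3.14, 3.14, 3.14].

### API

Orientations are given as [roll, pitch, yaw] about the fixed x, y, z axes, in that order (R = Rz(yaw) Ry(pitch) Rx(roll)).
In Python, from plant import arm gives the robot as it stands.
- The arm moves only by the tool play_rows, never from a script. Its argument "series" is a list of rows, each a list of 7 numbers: the shift along the tool's x, y, z in m, then the turn, a rotation vector about the tool's x, y, z in degrees, then the closure, from 0 (fully open) to 1 (shut). A call has 1 to 20 rows; each row is the pose to reach, as a shift and turn from the pose commanded when the call began, along the tool's axes at that moment; what a row does not reach only later rows make up. A row lasts 1/10 s, in which the tool goes at most 50 mm and 8.59 degrees, less where a joint would pass 70% of its speed; a pose out of reach is approached as far as the arm can. A call with a gripper value outside its range is refused whole. The fingers move at their own pace and stop on an object; "force" is the grip in N (left out, the last holds). Time passes only in rows, so rows that repeat a pose let the fingers close. It gives the time, the measured TCP pose, the force, the opening and the grip force at its end, in the units of the state.
- arm.state(): the state, without advancing time (a new reading comes with each control period).
- arm.snapshot(name): name is "scene" or "side" or "wrist"; returns a dict with "frame" (384x512x3 uint8, red, green, blue), "depth" (384x512 float32, m along the optical axis (not along the pixel's ray), 0 where there is no reading), "intrinsics" (3x3 intrinsics, pixels), "eye" and "orientation" of the camera in the world. Camera axes: x right, y up, looking along -z (the intrinsics and any distortion apply to the point x, -y, -z); pixel columns grow to the right and rows downward; lengths in m; the calibration is good to about 2 mm. The wrist camera is an equidistant fisheye: a pixel r from the principal point sees the ray r / f radians off the axis. A picture is of the moment at which its call begins.
- arm.job_done(): hands the job in; it is judged then, once.
Trained networks look in a picture, given as the dict that the camera call returned (one of the last four; its "shot" number tells which), for a name from the list of things; names that differ only in an ending like _2 or _b are one class to them, and where a whole thing is asked for, a point or a joint stands for the part that bears it (a point fixed in the world has none). Each returns a list of dicts, best first, with "score" (0 to 1); they miss things now and then, are a little off and sometimes report something else, mostly with a low value. They report only what shows in the picture. A call takes as long as a camera call. They do not tell look-alikes from the thing itself.
- arm.look_for(picture, name): "location" ([column, row] in pixels, amid what is visible of it).
- arm.place_of(picture, name): "location" ([column, row] in pixels: a listed point, or the origin of a listed thing).
The state is a dict: "time_s": time; "qpos": joint angles; "joint_velocities": joint speeds; "tau": joint torques, N m; "position": TCP position; "eef_rot": TCP orientation; "contact_force": force on the tool from outside, world axes, zero at the start; "ft_torque": the same for the moment, N m; "finger_gap": finger opening in m; "finger_force": force on a finger pad.
Only numpy, scipy, OpenCV 4.12 (cv2) and the standard library are available. Lean on these libraries where they do the work, as an engineer would, in place of code of your own. Each camera call takes 0.05 s, during which the arm holds its last target. There are 200 camera calls.

## Working session

There is one attempt and no reset: what is moved stays moved. The work goes in short steps, Python scripts to look and compute and a tool call to move; the robot and the scene stay as the last step left them, time stands still between calls to the robot, and variables do not carry over. Pictures are saved under pics/ and viewed, at most 10 in all, crops included, and the job is handed in when it is done.

Besides the shell and the picture viewer there is one more tool, called in YAML: its name, and indented under it one key for each argument. play_rows: Moves the arm, as the interface text tells. Its arguments: {"type":"object","properties":{"series":{"type":"array"},"force":{"type":"number"}},"required":["series"]}

```bash
mkdir -p pics; cat > h.py <<'E'
import numpy as np, cv2, sys
from scipy.spatial.transform import Rotation as R
from plant import arm
def rot(o):
    o=np.array(o,float)
    if o.shape==(3,3): return o
    return R.from_euler('xyz',o).as_matrix() if o.size==3 else R.from_quat(o).as_matrix()
def ray(p,u,v,fish=False):
    K=np.array(p["intrinsics"]); a=(u-K[0,2])/K[0,0]; b=(v-K[1,2])/K[1,1]
    if fish:
        r=np.hypot(a,b)+1e-12; return np.array([np.sin(r)*a/r,-np.sin(r)*b/r,-np.cos(r)])
    return np.array([a,-b,-1.])
def world(p,u,v,fish=False,z=None):
    d=ray(p,u,v,fish); Rm=rot(p["orientation"]); e=np.array(p["eye"])
    dw=Rm@d
    if z is not None: return e+dw*(z-e[2])/dw[2]
    D=p["depth"]; ui,vi=int(round(u)),int(round(v))
    w=D[max(vi-1,0):vi+2,max(ui-1,0):ui+2]; w=w[w>0]
    if len(w)==0: return None
    return e+dw*np.median(w)/(-d[2])
def save(p,n): cv2.imwrite('pics/'+n,p["frame"][:,:,::-1])
E
python3 - <<'E'
from h import *
np.set_printoptions(precision=3,suppress=True)
for c in("scene","side"):
    p=arm.snapshot(c); save(p,c+"0.png"); np.savez(c+"0.npz",**{k:p[k] for k in("frame","depth","intrinsics","eye","orientation")})
    print(c,p["intrinsics"],p["eye"],p["orientation"])
    for n in("scanner","scanner_grip","cradle","ticket","shaft_rack","tub_label","tub","carton","bin_tub","bin_carton"):
        for r in arm.place_of(p,n)[:3]:
            print(n,round(r["score"],2),np.round(r["location"]),world(p,*r["location"]))
print(arm.state(), arm.tcp_to_grasp)
E
```

```text
scene [[439.431   0.    254.89 ]
 [  0.    439.431 186.711]
 [  0.      0.      1.   ]] [ 1.001 -0.507  0.946] [ 0.688 -0.014  0.765]
scanner 0.93 [117. 281.] [ 0.463 -0.379  0.042]
scanner 0.43 [299. 172.] [0.547 0.158 0.044]
scanner_grip 0.79 [106. 253.] [ 0.456 -0.371  0.147]
cradle 0.68 [118. 282.] [ 0.462 -0.377  0.035]
ticket 0.68 [232. 256.] [ 0.611 -0.16   0.062]
shaft_rack 0.96 [236. 134.] [0.285 0.173 0.   ]
shaft_rack 0.68 [255. 200.] [0.519 0.014 0.03 ]
carton 0.82 [304. 177.] [0.565 0.158 0.041]
carton 0.29 [236. 258.] [ 0.626 -0.161  0.072]
bin_tub 0.75 [325. 128.] [ 0.712 -0.026  0.439]
bin_carton 0.86 [301. 175.] [0.556 0.155 0.043]
bin_carton 0.64 [346. 248.] [0.784 0.05  0.049]
bin_carton 0.57 [375. 187.] [ 0.712  0.299 -0.002]
side [[374.26    0.    254.23 ]
 [  0.    374.26  196.542]
 [  0.      0.      1.   ]] [0.206 0.688 0.598] [ 0.976  0.001 -2.668]
scanner 0.85 [340. 166.] [ 0.432 -0.331  0.027]
scanner 0.74 [195. 340.] [0.471 0.391 0.046]
scanner_grip 0.66 [344. 130.] [ 0.44  -0.352  0.138]
scanner_grip 0.33 [206. 179.] [ 0.757 -0.079  0.027]
cradle 0.58 [33
[... 318 characters left out ...]
059]
tub 0.79 [197. 357.] [0.451 0.415 0.045]
carton 0.92 [219. 270.] [0.508 0.252 0.069]
bin_tub 0.69 [202. 359.] [0.442 0.415 0.045]
bin_tub 0.66 [268. 229.] [0.498 0.046 0.025]
bin_carton 0.59 [226. 272.] [0.492 0.25  0.07 ]
{'time_s': 1.1, 'qpos': array([-0.038,  0.116,  1.442, -0.   ,  1.584, -0.038]), 'joint_velocities': array([ 0.   ,  0.   , -0.001,  0.   , -0.   ,  0.001]), 'tau': array([ -0.001, -73.176, -63.265,  -0.   ,   0.001,   0.   ]), 'position': array([ 0.675, -0.   ,  0.231]), 'eef_rot': array([3.142, 0.   , 1.571]), 'contact_force': array([ 0.697, -1.214, -0.101]), 'ft_torque': array([-0.021, -0.035, -0.022]), 'finger_force': 0.0, 'finger_gap': 0.08529521330288353} 0.0187
```

```bash
python3 -c "
import cv2,numpy as np
a=cv2.imread('pics/scene0.png');b=cv2.imread('pics/side0.png')
print(a.shape)"
```

```text
(384, 512, 3)
```

View pics/scene0.png

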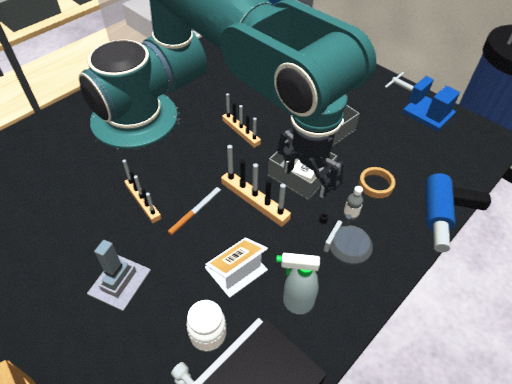

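View pics/side0.png

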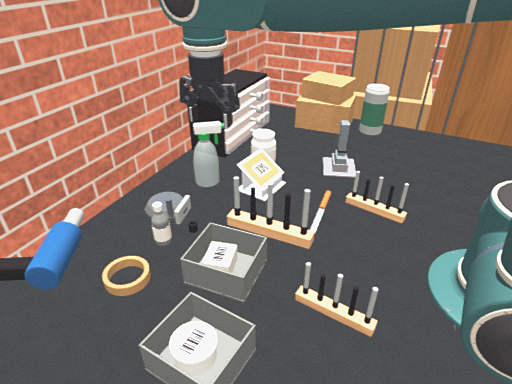

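Scene: the scanner stands in its cradle at (110,265), with the ticket at (236,256). There are three racks: (255,197), (240,130) and (142,198). The largest is the middle one at (255,197), between the ticket and the bins, so that is the shaft rack. In the side view the carton is in the bin at (222,258), and the round tub is in the bin at (195,345).

```bash
cat > cloud.py <<'E'
from h import *
def cloud(f):
    p=dict(np.load(f)) if isinstance(f,str) else f
    D=p["depth"]; v,u=np.nonzero(D>0); K=p["intrinsics"]; d=D[v,u]
    P=np.stack([(u-K[0,2])/K[0,0]*d,-(v-K[1,2])/K[1,1]*d,-d],1)@rot(p["orientation"]).T+p["eye"]
    return P,p["frame"][v,u],u,v
E
python3 - <<'E'
from cloud import *
np.set_printoptions(precision=3,suppress=True)
for c in("scene0.npz","side0.npz"):
    P,C,u,v=cloud(c)
    def box(ctr,r,z0,z1,mask=None):
        m=(np.hypot(P[:,0]-ctr[0],P[:,1]-ctr[1])<r)&(P[:,2]>z0)&(P[:,2]<z1)
        if mask is not None:m&=mask
        q=P[m]; 
        if len(q)<5: return len(q)
        b=cv2.minAreaRect((q[:,:2]*1000).astype(np.float32)); return len(q),np.round(b[0]),np.round(b[1]),round(b[2],1),np.round(np.median(q[:,2]),3)
    s=(.456,-.371)
    print(c,"top",box(s,.06,.150,.165)); print("handle",box(s,.06,.07,.165)); print("nosetop",box(s,.06,.045,.056))
    print("nose",box(s,.06,.034,.056))
    print("plate",box(s,.1,.003,.010,C.min(1)>90))
    # ticket plane
    m=(np.hypot(P[:,0]-.613,P[:,1]+.157)<.035)&(P[:,2]>.035)&(P[:,2]<.1)
    q=P[m]; c0=q.mean(0); n=np.linalg.svd(q-c0)[2][2]; n*=np.sign(n[2]); 
    k=abs((q-c0)@n)<.003; q=q[k]; c0=q.mean(0); n=np.linalg.svd(q-c0)[2][2]; n*=np.sign(n[2])
    print("ticket",len(q),c0,n,"tilt",np.degrees(np.arccos(n[2])),"az",np.degrees(np.arctan2(n[1],n[0])))
    for nm,x,y in(("rack",.51,.03),("bintub",.46,.40),("bincart",.53,.22)):
        print(nm,box((x,y),.13,*((.02,.034) if nm=="rack" else (.065,.075)),))
    m=(P[:,2]>.10)&(np.hypot(P[:,0]-.51,P[:,1]-.03)<.13);print("shaft max",np.sort(P[m][:,2])[-5:] if m.any() else 0)
o=[]
for f,r,s in(("scene0.npz",(180,290,60,160),5),("side0.npz",(140,205,225,300),5)):
    F=np.load(f)["frame"][r[0]:r[1],r[2]:r[3]]; o.append(cv2.resize(F,(400,400),interpolation=cv2.INTER_CUBIC))
F=np.load("scene0.npz")["frame"][230:295,200:275]; o[0]=cv2.resize(np.load("scene0.npz")["frame"][235:310,80:155],(400,400),interpolation=cv2.INTER_CUBIC)
cv2.imwrite("pics/crop1.png",np.hstack(o)[:,:,::-1])
E
```

```text
scene0.npz top (178, array([ 444., -370.]), array([26., 35.]), 24.2, np.float64(0.156))
handle (579, array([ 444., -370.]), array([27., 35.]), 20.5, np.float64(0.13))
nosetop (189, array([ 444., -370.]), array([34., 62.]), 17.4, np.float64(0.05))
nose (290, array([ 447., -369.]), array([41., 76.]), 17.7, np.float64(0.049))
plate (963, array([ 444., -370.]), array([101., 116.]), 20.2, np.float64(0.006))
ticket 290 [ 0.607 -0.157  0.058] [-0.558  0.066  0.827] tilt 34.21304261623122 az 173.26826935397904
rack (876, array([501.,  79.]), array([222., 146.]), 2.1, np.float64(0.029))
bintub (69, array([525., 416.]), array([42., 94.]), 26.0, np.float64(0.069))
bincart (146, array([530., 188.]), array([141., 133.]), 5.7, np.float64(0.068))
shaft max [0.578 0.578 0.578 0.578 0.578]
side0.npz top (53, array([ 443., -366.]), array([24., 31.]), 15.7, np.float64(0.156))
handle (281, array([ 441., -365.]), array([27., 33.]), 20.5, np.float64(0.12))
nosetop (67, array([ 441., -364.]), array([32., 57.]), 20.1, np.float64(0.051))
nose (111, array([ 440., -360.]), array([40., 63.]), 17.2, np.float64(0.047))
plate (366, array([ 444., -367.]), array([102., 119.]), 20.4, np.float64(0.007))
ticket 377 [ 0.613 -0.156  0.062] [-0.572  0.069  0.817] tilt 35.18400216361769 az 173.07365962954884
rack (1086, array([501.,  82.]), array([220., 149.]), 2.3, np.float64(0.029))
bintub (951, array([461., 392.]), array([131., 142.]), 85.6, np.float64(0.069))
bincart (714, array([526., 237.]), array([141., 225.]), 4.7, np.float64(0.069))
shaft max [0.527 0.527 0.527 0.527 0.528]
```

View pics/crop1.png

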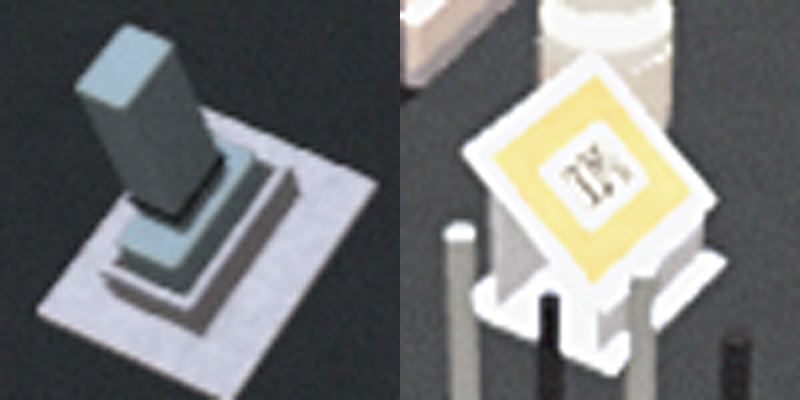

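Scanner axis at about (0.444, -0.369), x side at yaw 20°, handle top at 0.156. The crop shows it upright in the cradle, and that the ticket's barcode is centred on the face. I'm moving above the scanner.

play_rows:
  series:
    - [-0.01, -0.006, -0.005, 0, 0, 0, 0]
    - [-0.035, -0.022, -0.015, 0, 0, -2, 0]
    - [-0.07, -0.044, -0.03, 0, 0, -4, 0]
    - [-0.105, -0.066, -0.03, 0, 0, -6, 0]
    - [-0.14, -0.088, -0.03, 0, 0, -8, 0]
    - [-0.175, -0.11, -0.03, 0, 0, -10, 0]
    - [-0.21, -0.131, -0.03, 0, 0, -12, 0]
    - [-0.245, -0.153, -0.03, 0, 0, -14, 0]
    - [-0.28, -0.175, -0.03, 0, 0, -16, 0]
    - [-0.315, -0.197, -0.03, 0, 0, -18, 0]
    - [-0.345, -0.216, -0.03, 0, 0, -19, 0]
    - [-0.362, -0.227, -0.03, 0, 0, -20, 0]
    - [-0.369, -0.231, -0.03, 0, 0, -20, 0]
    - [-0.369, -0.231, -0.03, 0, 0, -20, 0]
    - [-0.369, -0.231, -0.03, 0, 0, -20, 0]
  force: 50

```text
time_s: 2.6
position: [0.4442, -0.3685, 0.2615]
eef_rot: [3.141, -0.0, 1.92]
contact_force: [-0.1, -1.1, 0.3]
finger_gap: 0.0854
finger_force: 0.0
```

```bash
python3 - <<'E'
from cloud import *
np.set_printoptions(precision=4,suppress=True)
s=arm.state();print(s["time_s"],s["position"],s["eef_rot"],s["qpos"])
w=arm.snapshot("wrist");save(w,"w1.png")
print(w["eye"],w["orientation"],w["intrinsics"][0])
for r in arm.place_of(w,"scanner_grip")[:2]: print("grip",r["score"],r["location"],world(w,*r["location"],fish=True,z=.131))
c=arm.snapshot("scene");save(c,"s1.png");np.savez("scene1.npz",**{k:c[k] for k in("frame","depth","intrinsics","eye","orientation")})
for n in("tub_label","tub","ticket","carton"):
    for r in arm.place_of(c,n)[:3]: print(n,r["score"],r["location"],world(c,*r["location"]))
E
python3 -c "
import cv2,numpy as np
a=cv2.imread('pics/w1.png');b=cv2.imread('pics/s1.png')[80:230,240:440]
cv2.imwrite('pics/m1.png',np.hstack([cv2.resize(a,(400,300)),cv2.resize(b,(400,300),interpolation=2)]))"
```

```text
2.6 [ 0.4442 -0.3685  0.2615] [ 3.1414 -0.      1.9197] [-0.7368 -0.1035  1.6137  0.0002  1.6313 -1.0857]
[ 0.4184 -0.2994  0.4038] [-0.2956 -0.0011  0.3488] [297.3186   0.     255.6629]
grip 0.8 [259.3, 178.2] [ 0.447 -0.367  0.131]
tub_label 0.79 [330.9, 117.5] [0.4742 0.3941 0.048 ]
tub 0.8 [327.9, 130.6] [0.5151 0.3216 0.0692]
ticket 0.81 [234.0, 255.0] [ 0.6124 -0.1549  0.0612]
carton 0.62 [303.1, 177.2] [0.5633 0.1565 0.0385]
carton 0.58 [326.1, 127.1] [0.4873 0.3546 0.0431]
carton 0.31 [298.3, 173.1] [0.5469 0.1549 0.0436]
```

View pics/m1.png

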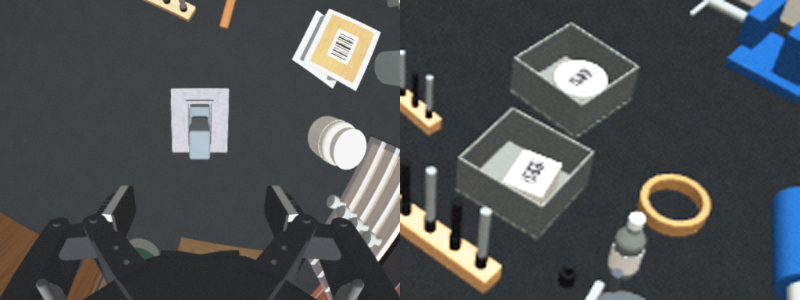

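The wrist view shows the scanner square between the fingers at (256,175). The scene crop confirms the round tub in the far bin, with its label at (331,117) in the full image, and the carton in the nearer bin. I'm descending and gripping.

play_rows:
  series:
    - [0, 0, 0.01, 0, 0, 0, 0]
    - [0, 0, 0.035, 0, 0, 0, 0]
    - [0, 0, 0.06, 0, 0, 0, 0]
    - [0, 0, 0.085, 0, 0, 0, 0]
    - [0, 0, 0.11, 0, 0, 0, 0]
    - [0, 0, 0.13, 0, 0, 0, 0]
    - [0, 0, 0.145, 0, 0, 0, 0]
    - [0, 0, 0.149, 0, 0, 0, 0]
    - [0, 0, 0.149, 0, 0, 0, 0.3]
    - [0, 0, 0.149, 0, 0, 0, 0.6]
    - [0, 0, 0.149, 0, 0, 0, 0.8]
    - [0, 0, 0.149, 0, 0, 0, 1]
    - [0, 0, 0.149, 0, 0, 0, 1]
    - [0, 0, 0.149, 0, 0, 0, 1]
    - [0, 0, 0.149, 0, 0, 0, 1]
    - [0, 0, 0.149, 0, 0, 0, 1]
    - [0, 0, 0.149, 0, 0, 0, 1]
    - [0, 0, 0.149, 0, 0, 0, 1]
  force: 60

```text
time_s: 4.75
position: [0.4443, -0.3693, 0.1131]
eef_rot: [3.141, 0.001, 1.92]
contact_force: [-0.4, -0.3, 5.9]
finger_gap: 0.0234
finger_force: 59.7
```

play_rows:
  series:
    - [0, 0, -0.005, 0, 0, 0, 1]
    - [0, 0, -0.015, 0, 0, 0, 1]
    - [0, 0, -0.03, 0, 0, 0, 1]
    - [0, 0, -0.05, 0, 0, 0, 1]
    - [0, 0, -0.07, 0, 0, 0, 1]
    - [0, 0, -0.09, 0, 0, 0, 1]
    - [0, 0, -0.11, 0, 0, 0, 1]
    - [0, 0, -0.13, 0, 0, 0, 1]
    - [0, 0, -0.142, 0, 0, 0, 1]
    - [0, 0, -0.147, 0, 0, 0, 1]
    - [0, 0, -0.147, 0, 0, 0, 1]
    - [0, 0, -0.147, 0, 0, 0, 1]

```text
time_s: 5.95
position: [0.4438, -0.3689, 0.2584]
eef_rot: [-3.141, -0.001, 1.92]
contact_force: [-0.4, 0.6, -2.1]
finger_gap: 0.0231
finger_force: 58.8
```

```bash
cat > held.py <<'E'
from cloud import *
np.set_printoptions(precision=4,suppress=True)
def held(cams=("scene","side")):
    # scanner points in tool frame (origin TCP): nominal axis = tool z, window at +106mm, x-faces along tool y
    s=arm.state();T=rot(s["eef_rot"]);print(s["time_s"],s["position"],s["eef_rot"],s["finger_gap"])
    for c in cams:
        p=arm.snapshot(c);P,C,u,v=cloud(p);q=(P-s["position"])@T
        m=(abs(q[:,0])<.05)&(abs(q[:,1])<.035)&(q[:,2]>.005)&(q[:,2]<.125);q=q[m]
        print(c,len(q),"z range",np.percentile(q[:,2],[95,99,100]) if len(q) else 0)
        for a,b in((.01,.035),(.035,.058),(.065,.085),(.085,.11)):
            k=q[(q[:,2]>a)&(q[:,2]<b)]
            if len(k)>8: print("  z",a,b,len(k),"x",np.percentile(k[:,0],[2,98]),"y",np.percentile(k[:,1],[2,98]))
E
python3 - <<'E'
from held import *
held()
# label & ticket: barcode orientation
p=dict(np.load("side0.npz"));q=dict(np.load("scene1.npz"))
a=cv2.resize(p["frame"][305:384,145:250],(400,300),interpolation=2);b=cv2.resize(q["frame"][95:140,300:360],(400,300),interpolation=2)
cv2.imwrite("pics/lab.png",np.hstack([a,b])[:,:,::-1])
E
```

```text
5.95 [ 0.4438 -0.3689  0.2584] [-3.1411 -0.001   1.9199] 0.0231469618128038
scene 921 z range [0.0982 0.1027 0.1051]
  z 0.01 0.035 169 x [-0.0176  0.0152] y [-0.0098  0.0121]
  z 0.035 0.058 151 x [-0.0179  0.0151] y [-0.0102  0.0123]
  z 0.065 0.085 214 x [-0.0316  0.0273] y [-0.0121  0.0161]
  z 0.085 0.11 171 x [-0.0315  0.0268] y [-0.0119  0.0161]
side 403 z range [0.0985 0.103  0.106 ]
  z 0.01 0.035 86 x [-0.0065  0.0205] y [-0.014   0.0117]
  z 0.035 0.058 75 x [-0.0083  0.0215] y [-0.0116  0.0116]
  z 0.065 0.085 88 x [-0.0111  0.0346] y [-0.0151  0.0156]
  z 0.085 0.11 80 x [-0.0219  0.0354] y [-0.015   0.0154]
```

View pics/lab.png

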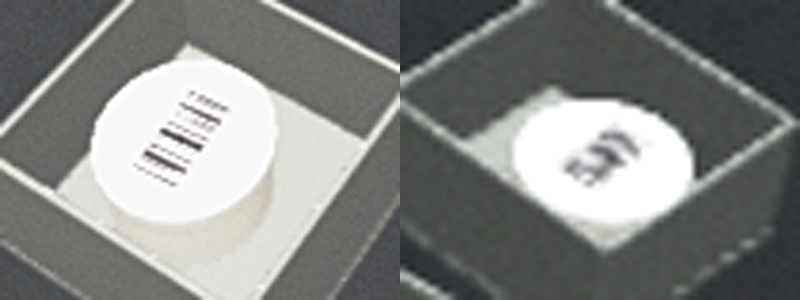

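```bash
python3 - <<'E'
from cloud import *
np.set_printoptions(precision=4,suppress=True)
for f in("scene0.npz","scene1.npz","side0.npz"):
    P,C,u,v=cloud(f); g=C.astype(int).min(1)
    fr=np.load(f)["frame"]
    def bars(c,r,n):
        # dark-weighted centroid in a patch round c on plane with normal n
        m=(np.linalg.norm(P-c,axis=1)<r)&(abs((P-c)@n)<.006); q=P[m]; gg=C[m].astype(float).mean(1)
        w=np.clip(np.percentile(gg,90)-60-gg,0,None); c2=(q*w[:,None]).sum(0)/w.sum()
        S=((q-c2)*w[:,None]).T@(q-c2)/w.sum(); e,V=np.linalg.eigh(S); return m.sum(),c2,V[:,2],np.sqrt(e[1:])*3.46
    n=np.array([-.57,.068,.819])
    c,r=np.array([.613,-.156,.062]),.034
    for i in range(2):
        k,c2,a,e=bars(c,r,n); 
    print(f,"ticket",k,c2,a,e,"yaw y",np.degrees(np.arctan2(a[1],a[0]))%180)
    # face extents: points on plane
    m=(np.linalg.norm(P-c,axis=1)<.09)&(abs((P-c)@n)<.004)&(P[:,2]>.02); q=P[m]
    X=np.cross([0.118,.993,0],n);Y=np.array([.118,.993,0]); a2=np.stack([(q-c)@X,(q-c)@Y],1)
    b=cv2.minAreaRect((a2*1000).astype(np.float32));print("  face rect xy",b, "->",c+X*b[0][0]/1e3+Y*b[0][1]/1e3)
    if f!="scene0.npz":
        c=np.array([.473,.394,.046]); k,c2,a,e=bars(c,.032,np.array([0,0,1.])); print("  label",k,c2,a,e,"yaw y",np.degrees(np.arctan2(a[1],a[0]))%180)
        m=(abs(P[:,2]-.046)<.005)&(np.hypot(P[:,0]-.473,P[:,1]-.394)<.06)&(C.min(1)>170); (x,y),rr=cv2.minEnclosingCircle((P[m][:,:2]*1000).astype(np.float32));print("  lid",m.sum(),x,y,rr,np.median(P[m][:,2]))
E
```

```text
scene0.npz ticket 321 [ 0.6158 -0.1561  0.0649] [ 0.0822  0.996  -0.0361] [0.0354 0.039 ] yaw y 85.28258376695477
  face rect xy ((2.9576148986816406, 1.303680419921875), (120.7118911743164, 102.63128662109375), 89.95710754394531) -> [ 0.6156 -0.155   0.0637]
scene1.npz ticket 326 [ 0.6162 -0.1557  0.0649] [-0.2    -0.9781 -0.0574] [0.0222 0.0363] yaw y 78.44084944471821
  face rect xy ((2.3652267456054688, 2.0246315002441406), (121.26248168945312, 104.62537384033203), 89.33809661865234) -> [ 0.6152 -0.1542  0.0634]
  label 228 [0.4734 0.3923 0.0466] [-0.1125  0.9936 -0.0102] [0.0178 0.0364] yaw y 96.46188213716378
  lid 339 473.00799560546875 389.0939636230469 41.79986572265625 0.04603572865834904
side0.npz ticket 294 [ 0.6148 -0.1496  0.0638] [-0.2932  0.9395 -0.1769] [0.0234 0.0332] yaw y 107.32993516096317
  face rect xy ((2.549884796142578, 2.105548858642578), (124.5716781616211, 99.88935852050781), 89.38134765625) -> [ 0.6153 -0.1542  0.0635]
  label 1003 [0.4735 0.3955 0.0465] [-0.0592 -0.9982 -0.0079] [0.0204 0.0387] yaw y 86.60581978673025
  lid 1535 472.09625244140625 391.3722229003906 41.04621887207031 0.04590629322605555
```

```bash
cat > go.py <<'E'
from held import *
def mk(y,z):
    z=np.array(z,float);x=np.array(y,float);z/=np.linalg.norm(z);x-=z*(x@z);x/=np.linalg.norm(x)
    return np.stack([x,np.cross(z,x),z],1)
def delta(p,Rt,frm=None):
    s=arm.state();p0,R0=(s["position"],rot(s["eef_rot"])) if frm is None else frm
    print("shift mm",np.round(R0.T@(np.array(p)-p0)*1000,1),"turn deg",np.round(np.degrees(R.from_matrix(R0.T@Rt).as_rotvec()),2))
T=np.array([.6153,-.1545,.0635]); a,b=np.radians(35),np.radians(-6.8)
n=np.array([-np.sin(a)*np.cos(b),-np.sin(a)*np.sin(b),np.cos(a)]); Rt=mk([-np.sin(b),np.cos(b),0],-n)
E
python3 -c "
from go import *
delta(T+.226*n,Rt); delta(T+.166*n,Rt)"
```

```text
shift mm [201.2 118.7   9.8] turn deg [-34.41  -8.25  25.94]
shift mm [185.6 149.5  58.9] turn deg [-34.41  -8.25  25.94]
```

play_rows:
  series:
    - [0.004, 0.002, 0, -0.7, -0.2, 0.5, 1]
    - [0.016, 0.0095, 0.001, -2.8, -0.7, 2.1, 1]
    - [0.032, 0.019, 0.0015, -5.5, -1.3, 4.2, 1]
    - [0.0505, 0.03, 0.0025, -8.6, -2.1, 6.5, 1]
    - [0.0705, 0.0415, 0.0035, -12, -2.9, 9.1, 1]
    - [0.0905, 0.0535, 0.0045, -15.5, -3.7, 11.7, 1]
    - [0.1105, 0.0655, 0.0055, -18.9, -4.5, 14.3, 1]
    - [0.131, 0.077, 0.0065, -22.4, -5.4, 16.9, 1]
    - [0.151, 0.089, 0.0075, -25.8, -6.2, 19.5, 1]
    - [0.169, 0.0995, 0.008, -28.9, -6.9, 21.8, 1]
    - [0.185, 0.109, 0.009, -31.6, -7.6, 23.8, 1]
    - [0.196, 0.1155, 0.0095, -33.5, -8.0, 25.3, 1]
    - [0.201, 0.1185, 0.01, -34.4, -8.25, 25.95, 1]
    - [0.201, 0.1185, 0.01, -34.4, -8.25, 25.95, 1]
    - [0.201, 0.1185, 0.01, -34.4, -8.25, 25.95, 1]

```text
time_s: 7.55
position: [0.4866, -0.1398, 0.2493]
eef_rot: [2.53, 0.001, 1.452]
contact_force: [0.5, -1.1, -2.1]
finger_gap: 0.0238
finger_force: 59.0
```

```bash
python3 - <<'E'
from go import *
held(("scene","side"))
w=arm.snapshot("wrist");save(w,"w2.png");print(w["eye"],w["orientation"])
for nm in("ticket","tub_label"):
    for r in arm.place_of(w,nm)[:2]:
        d=rot(w["orientation"])@ray(w,*r["location"],True);e=np.array(w["eye"]);print(nm,r["score"],r["location"],e+d*((T-e)@n)/(d@n))
delta(T+.166*n,Rt)
E
```

```text
7.55 [ 0.4866 -0.1398  0.2493] [2.5303 0.0012 1.4525] 0.023750246930992917
scene 1075 z range [0.1003 0.1039 0.1059]
  z 0.01 0.035 202 x [-0.0178  0.0145] y [-0.0074  0.0139]
  z 0.035 0.058 181 x [-0.0182  0.015 ] y [-0.0081  0.014 ]
  z 0.065 0.085 269 x [-0.0316  0.0276] y [-0.0085  0.0179]
  z 0.085 0.11 258 x [-0.0317  0.0279] y [-0.0084  0.0176]
side 474 z range [0.0987 0.1034 0.1054]
  z 0.01 0.035 106 x [-0.0032  0.0198] y [-0.0142  0.0117]
  z 0.035 0.058 81 x [0.0004 0.0205] y [-0.012   0.0115]
  z 0.065 0.085 102 x [-0.022   0.0329] y [-0.0159  0.0159]
  z 0.085 0.11 89 x [-0.0181  0.033 ] y [-0.016   0.0149]
[ 0.4138 -0.0573  0.3657] [-0.2964 -0.6123 -0.1183]
ticket 0.66 [252.5, 157.4] [ 0.6126 -0.1537  0.0615]
shift mm [ 1.  -0.5 60.4] turn deg [ 0.03  0.06 -0.01]
```

View pics/w2.png

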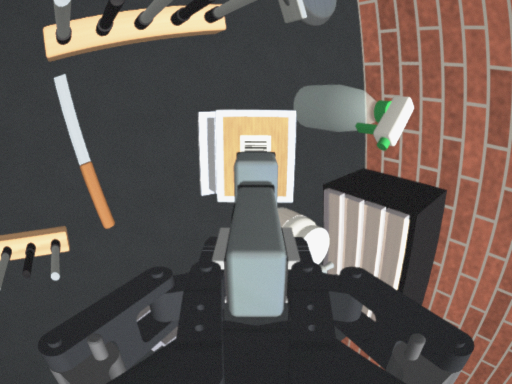

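The wrist view shows the scanner square to the ticket face, with the barcode at (256,145) and its bars across the window's long side. Going in to 6 cm and holding.

play_rows:
  series:
    - [0, 0, 0.004, 0, 0, 0, 1]
    - [0, 0, 0.014, 0, 0, 0, 1]
    - [0, 0, 0.026, 0, 0, 0, 1]
    - [0.001, 0, 0.038, 0, 0, 0, 1]
    - [0.001, -0.001, 0.05, 0, 0, 0, 1]
    - [0.001, -0.001, 0.057, 0, 0, 0, 1]
    - [0.001, -0.001, 0.06, 0, 0, 0, 1]
    - [0.001, -0.001, 0.06, 0, 0, 0, 1]
    - [0.001, -0.001, 0.06, 0, 0, 0, 1]
    - [0.001, -0.001, 0.06, 0, 0, 0, 1]

```text
time_s: 8.8
position: [0.5202, -0.1427, 0.2002]
eef_rot: [2.529, 0.001, 1.452]
contact_force: [-0.5, -0.4, -1.8]
finger_gap: 0.0234
finger_force: 59.0
```

```bash
python3 -c "
from go import *
held(('scene',)); delta(T+.166*n,Rt)"
```

```text
8.8 [ 0.5202 -0.1427  0.2002] [2.5288 0.0011 1.4518] 0.0233579207962317
scene 1015 z range [0.1    0.1042 0.1057]
  z 0.01 0.035 191 x [-0.0179  0.0149] y [-0.0083  0.0141]
  z 0.035 0.058 173 x [-0.0182  0.0153] y [-0.0077  0.0142]
  z 0.065 0.085 253 x [-0.0321  0.0276] y [-0.0064  0.0177]
  z 0.085 0.11 234 x [-0.0319  0.0275] y [-0.0085  0.018 ]
shift mm [-0.4  0.1  1. ] turn deg [0.11 0.06 0.02]
```

play_rows:
  series:
    - [0, 0, 0, 0, 0, 0, 1]
    - [0, 0, 0, 0, 0, 0, 1]
    - [0, 0, 0, 0, 0, 0, 1]
    - [0, 0, 0, 0, 0, 0, 1]
    - [0, 0, 0, 0, 0, 0, 1]
    - [0, 0, 0, 0, 0, 0, 1]
    - [0, 0, 0, 0, 0, 0, 1]
    - [0, 0, 0, 0, 0, 0, 1]
    - [0, 0, 0, 0, 0, 0, 1]
    - [0, 0, 0, 0, 0, 0, 1]
    - [0, 0, 0, 0, 0, 0, 1]
    - [0, 0, 0, 0, 0, 0, 1]
    - [0, 0, 0, 0, 0, 0, 1]
    - [0, 0, 0, 0, 0, 0, 1]
    - [0, 0, 0, 0, 0, 0, 1]
    - [0, 0, 0, 0, 0, 0, 1]
    - [0, 0, 0, 0, 0, 0, 1]
    - [0, 0, 0, 0, 0, 0, 1]

```text
time_s: 10.65
position: [0.5201, -0.1426, 0.1996]
eef_rot: [2.53, 0.001, 1.452]
contact_force: [0.3, -0.1, -1.5]
finger_gap: 0.0236
finger_force: 59.0
```

```bash
python3 -c "
from go import *
Rv=mk([0,1,0],[0,0,-1])
delta([.487,-.14,.25],Rt); delta([.48,-.14,.35],Rv); delta([.473,.392,.35],Rv,(np.array([.48,-.14,.35]),Rv))"
```

```text
shift mm [ -1.4   1.8 -60.3] turn deg [0.06 0.05 0.02]
shift mm [  -2.3   53.5 -146.2] turn deg [35.02  2.13 -6.58]
shift mm [532.  -7.   0.] turn deg [0. 0. 0.]
```

play_rows:
  series:
    - [0, 0, -0.005, 0, 0, 0, 1]
    - [0, 0, -0.018, 0, 0, 0, 1]
    - [0, 0.001, -0.035, 0, 0, 0, 1]
    - [0, 0.002, -0.055, 1, 0, 0, 1]
    - [0, 0.006, -0.072, 5, 0.3, -1, 1]
    - [0, 0.014, -0.088, 10, 0.6, -2, 1]
    - [0, 0.024, -0.104, 16, 1, -3, 1]
    - [-0.001, 0.034, -0.119, 22, 1.3, -4, 1]
    - [-0.001, 0.043, -0.132, 28, 1.7, -5, 1]
    - [-0.002, 0.05, -0.141, 32, 1.9, -6, 1]
    - [-0.002, 0.053, -0.145, 34.5, 2.1, -6.5, 1]
    - [-0.002, 0.0535, -0.146, 35, 2.1, -6.6, 1]
    - [-0.002, 0.0535, -0.146, 35, 2.1, -6.6, 1]
    - [-0.002, 0.0535, -0.146, 35, 2.1, -6.6, 1]

```text
time_s: 12.05
position: [0.4797, -0.1397, 0.35]
eef_rot: [3.14, 0.001, 1.57]
contact_force: [0.1, -0.1, -1.9]
finger_gap: 0.0232
finger_force: 59.4
```

play_rows:
  series:
    - [0.004, 0, 0, 0, 0, 0, 1]
    - [0.015, 0, 0, 0, 0, 0, 1]
    - [0.033, 0, 0, 0, 0, 0, 1]
    - [0.058, 0, 0, 0, 0, 0, 1]
    - [0.088, 0, 0, 0, 0, 0, 1]
    - [0.12, -0.001, 0, 0, 0, 0, 1]
    - [0.154, -0.002, 0, 0, 0, 0, 1]
    - [0.19, -0.003, 0, 0, 0, 0, 1]
    - [0.226, -0.004, 0, 0, 0, 0, 1]
    - [0.262, -0.005, 0, 0, 0, 0, 1]
    - [0.298, -0.006, 0, 0, 0, 0, 1]
    - [0.334, -0.007, 0, 0, 0, 0, 1]
    - [0.37, -0.007, 0, 0, 0, 0, 1]
    - [0.404, -0.007, 0, 0, 0, 0, 1]
    - [0.436, -0.007, 0, 0, 0, 0, 1]
    - [0.464, -0.007, 0, 0, 0, 0, 1]
    - [0.488, -0.007, 0, 0, 0, 0, 1]
    - [0.492, -0.007, 0, 0, 0, 0, 1]
    - [0.492, -0.007, 0, 0, 0, 0, 1]
    - [0.492, -0.007, 0, 0, 0, 0, 1]

```text
time_s: 14.05
position: [0.4728, 0.3518, 0.3497]
eef_rot: [3.141, 0.001, 1.571]
contact_force: [-0.2, 0.5, -2.0]
finger_gap: 0.023
finger_force: 59.3
```

```bash
python3 - <<'E'
from go import *
held(("scene","side"))
w=arm.snapshot("wrist");save(w,"w3.png");print(w["eye"],w["orientation"])
np.savez("w3.npz",**{k:w[k] for k in("frame","depth","intrinsics","eye","orientation")})
for r in arm.place_of(w,"tub_label")[:2]: print(r["score"],r["location"],world(w,*r["location"],True,z=.046))
E
```

```text
14.05 [0.4728 0.3518 0.3497] [3.1411 0.0006 1.5708] 0.022989295390050214
scene 651 z range [0.1006 0.1031 0.1053]
  z 0.01 0.035 121 x [-0.0206  0.0133] y [-0.0113  0.0118]
  z 0.035 0.058 121 x [-0.0199  0.014 ] y [-0.0116  0.0127]
  z 0.065 0.085 149 x [-0.0337  0.0261] y [-0.0131  0.0164]
  z 0.085 0.11 140 x [-0.0343  0.0266] y [-0.0157  0.0159]
side 2214 z range [0.0991 0.1036 0.1064]
  z 0.01 0.035 469 x [-0.0133  0.0183] y [-0.0145  0.0105]
  z 0.035 0.058 379 x [-0.0139  0.0185] y [-0.0139  0.0115]
  z 0.065 0.085 499 x [-0.0252  0.0322] y [-0.0163  0.0124]
  z 0.085 0.11 449 x [-0.0258  0.0321] y [-0.0162  0.0135]
[0.4725 0.4251 0.4921] [-0.2956 -0.0018 -0.0007]
0.73 [254.5, 124.8] [0.4715 0.3881 0.046 ]
```

View pics/w3.png

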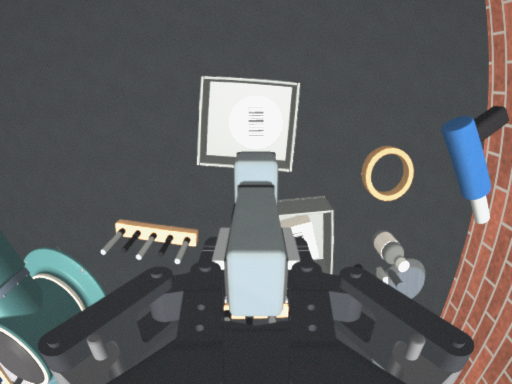

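The wrist view shows the round tub's label at (256,122) inside its bin, with the bars nearly horizontal in the image. Next I'm measuring its yaw and centre from a rectified patch.

```bash
cat > lab.py <<'E'
from go import *
def lab(w,c=(.473,.392)):
    X,Y=np.meshgrid(np.arange(-.05,.05,.00025),np.arange(-.05,.05,.00025)) # X: world x, Y: world y
    q=np.stack([X+c[0],Y+c[1],np.full_like(X,.046)],-1)-w["eye"]
    q=q@rot(w["orientation"]); K=w["intrinsics"]; x,y,z=q[...,0],-q[...,1],-q[...,2]
    r=np.hypot(x,y);k=np.arctan2(r,z)/r
    I=cv2.remap(w["frame"],(x*k*K[0,0]+K[0,2]).astype(np.float32),(y*k*K[1,1]+K[1,2]).astype(np.float32),cv2.INTER_CUBIC)
    g=cv2.cvtColor(I,cv2.COLOR_RGB2GRAY).astype(float)
    return I,g,X,Y
def bars(g,X,Y,ctr=(0,0),r=.03):
    m=np.hypot(X-ctr[0],Y-ctr[1])<r; wgt=np.clip(np.percentile(g[m],80)-25-g,0,None)*m
    cx,cy=(X*wgt).sum()/wgt.sum(),(Y*wgt).sum()/wgt.sum()
    # bar direction: rotation that maximises row-profile variance
    best=[]
    for a in np.arange(-15,15.1,.5):
        t=np.radians(a);d=-(X-cx)*np.sin(t)+(Y-cy)*np.cos(t)
        h=np.histogram(d[m],bins=120,range=(-.025,.025),weights=wgt[m])[0]; best.append((h.var(),a))
    # extents
    t=np.radians(max(best)[1]); k=wgt>15
    d=(-(X-cx)*np.sin(t)+(Y-cy)*np.cos(t))[k]; e=((X-cx)*np.cos(t)+(Y-cy)*np.sin(t))[k]
    return cx,cy,max(best)[1],np.percentile(d,[1,99]),np.percentile(e,[1,99])
E
python3 - <<'E'
from lab import *
w=dict(np.load("w3.npz")); I,g,X,Y=lab(w)
print(bars(g,X,Y,r=.028)); cv2.imwrite("pics/rect.png",cv2.resize(I[::-1,:,::-1],(500,500)))
E
```

```text
(np.float64(0.0011201772496805156), np.float64(0.003354444936024427), np.float64(0.0), array([-0.0164,  0.0131]), array([-0.0114,  0.0096]))
```

View pics/rect.png

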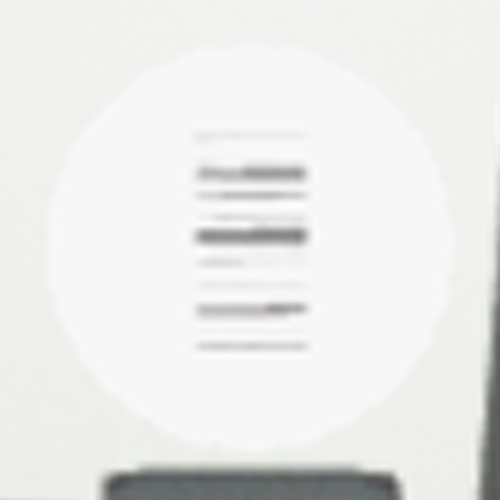

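play_rows:
  series:
    - [0.006, 0, 0.003, 0, 0, 0, 1]
    - [0.018, 0, 0.01, 0, 0, 0, 1]
    - [0.032, 0, 0.025, 0, 0, 0, 1]
    - [0.04, 0, 0.045, 0, 0, 0, 1]
    - [0.042, 0, 0.068, 0, 0, 0, 1]
    - [0.042, 0, 0.091, 0, 0, 0, 1]
    - [0.042, 0, 0.112, 0, 0, 0, 1]
    - [0.042, 0, 0.131, 0, 0, 0, 1]
    - [0.042, 0, 0.146, 0, 0, 0, 1]
    - [0.042, 0, 0.158, 0, 0, 0, 1]
    - [0.042, 0, 0.164, 0, 0, 0, 1]
    - [0.042, 0, 0.168, 0, 0, 0, 1]
    - [0.042, 0, 0.168, 0, 0, 0, 1]
    - [0.042, 0, 0.168, 0, 0, 0, 1]
    - [0.042, 0, 0.168, 0, 0, 0, 1]

```text
time_s: 15.75
position: [0.4733, 0.3943, 0.1823]
eef_rot: [3.141, 0.0, 1.571]
contact_force: [0.2, 0.7, -1.5]
finger_gap: 0.0234
finger_force: 59.3
```

```bash
python3 - <<'E'
from go import *
held(("scene","side"))
o=[]
for c,r in(("scene",(70,145,290,390)),("side",(230,380,110,310))):
    p=arm.snapshot(c);P,C,u,v=cloud(p)
    m=(abs(P[:,2]-.046)<.005)&(np.hypot(P[:,0]-.473,P[:,1]-.392)<.06)&(C.min(1)>170)
    (x,y),rr=cv2.minEnclosingCircle((P[m][:,:2]*1000).astype(np.float32)); print(c,"lid",m.sum(),x,y,rr,np.median(P[m][:,2]))
    o.append(cv2.resize(p["frame"][r[0]:r[1],r[2]:r[3]],(400,300),interpolation=2))
cv2.imwrite("pics/end1.png",np.hstack(o)[:,:,::-1])
E
```

```text
15.75 [0.4733 0.3943 0.1823] [3.1406 0.     1.5709] 0.023370638754014555
scene 463 z range [0.0996 0.1043 0.1066]
  z 0.01 0.035 88 x [-0.0202  0.0143] y [-0.0123  0.0123]
  z 0.035 0.058 82 x [-0.0212  0.0132] y [-0.0122  0.0118]
  z 0.065 0.085 116 x [-0.0341  0.0237] y [-0.0131  0.0161]
  z 0.085 0.11 95 x [-0.0344  0.0266] y [-0.0154  0.0158]
side 1540 z range [0.0986 0.1029 0.1069]
  z 0.01 0.035 304 x [-0.013  0.018] y [-0.0145  0.0097]
  z 0.035 0.058 245 x [-0.0143  0.0183] y [-0.014   0.0103]
  z 0.065 0.085 346 x [-0.0264  0.0319] y [-0.0165  0.0132]
  z 0.085 0.11 293 x [-0.0253  0.032 ] y [-0.0163  0.0122]
scene lid 268 473.1360168457031 389.3083190917969 40.11997604370117 0.045993351951963024
side lid 1041 472.42132568359375 392.8623046875 40.17000961303711 0.04573525644317811
```

View pics/end1.png

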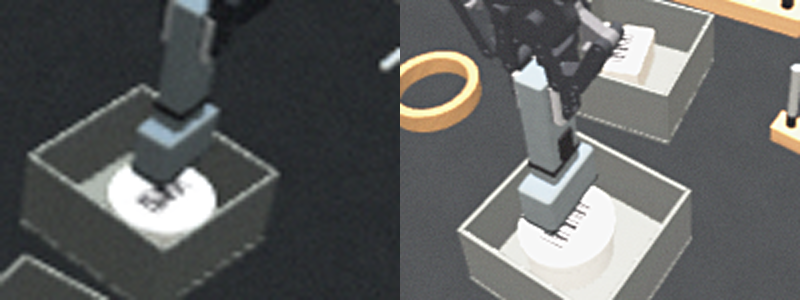

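Scene and side views show the nose over the tub label, clear of the bin walls, with the long side across the bars. Lowering the last 10 mm.

play_rows:
  series:
    - [0, 0, 0.002, 0, 0, 0, 1]
    - [-0.001, 0, 0.005, 0, 0, 0, 1]
    - [-0.001, 0, 0.008, 0, 0, 0, 1]
    - [-0.001, 0, 0.01, 0, 0, 0, 1]
    - [-0.001, 0, 0.01, 0, 0, 0, 1]
    - [-0.001, 0, 0.01, 0, 0, 0, 1]
    - [-0.001, 0, 0.01, 0, 0, 0, 1]
    - [-0.001, 0, 0.01, 0, 0, 0, 1]
    - [-0.001, 0, 0.01, 0, 0, 0, 1]
    - [-0.001, 0, 0.01, 0, 0, 0, 1]
    - [-0.001, 0, 0.01, 0, 0, 0, 1]
    - [-0.001, 0, 0.01, 0, 0, 0, 1]
    - [-0.001, 0, 0.01, 0, 0, 0, 1]

```text
time_s: 17.25
position: [0.4731, 0.3931, 0.1715]
eef_rot: [3.141, 0.001, 1.571]
contact_force: [0.5, -0.5, -2.0]
finger_gap: 0.0232
finger_force: 59.3
```

```bash
python3 - <<'E'
from go import *
held(("side",)); s=arm.state(); print(s["contact_force"])
if abs(s["position"][2]-.1723)<.003 and s["finger_force"]>40: print(arm.job_done())
E
```

```text
17.25 [0.4731 0.3931 0.1715] [3.1413 0.0007 1.5708] 0.023192281614590398
side 1718 z range [0.1246 0.1249 0.125 ]
  z 0.01 0.035 295 x [-0.0134  0.0181] y [-0.0144  0.0098]
  z 0.035 0.058 235 x [-0.0141  0.0182] y [-0.0139  0.0103]
  z 0.065 0.085 330 x [-0.0254  0.032 ] y [-0.0162  0.0123]
  z 0.085 0.11 289 x [-0.0257  0.032 ] y [-0.0164  0.0119]
[ 0.0925  0.6363 -1.2522]
the job is handed in; nothing more can be done
None
```

The scanner was held square about 6 cm from the ticket barcode for well over a second, then carried over the rack. It was handed in at 17.3 s, held still about 2 cm above the round tub's label and touching nothing as far as the force readings show; no verdict came back.

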